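# Grease tray out, hold the contact grill's upper plate half open for scraping

## Robot

A 6-joint arm with a two-finger parallel gripper is mounted at the origin on a cart in front of the work surface, level with it; the furniture and walls round the work are solid. World frame = base frame: x ahead of the robot, y to its left, z up, the work surface at z = 0. Lengths are in m, angles in degrees, forces in N, time in s.
With the tool pointing down it reaches from about 0.275 to 0.975 m from the base axis. Payload 8.4 kg.
Tool frame: the origin (TCP) lies at the very end of the fingers, on their centre line; the grasp point (between the pads) lies 19 mm behind it (ctrl.grip_point_offset is the distance from the TCP to the grasp point, in m); z points along the fingers, x is the direction in which the jaws open and shut, and the axes are right-handed (so a half turn about z gives the same grasp; the last joint's range is limited). The gripper opens to 92 mm and grips with 3 to 60 N. Pads are 20 mm wide; open, the fingers measure 128 mm over their backs; the gripper's body (75 mm by 189 mm) begins 69 mm behind the grasp point.
Start: joints at [-75.023, 20.225, 93.587, -0, 66.188, -0.138], TCP at [0.163, -0.603, 0.215] pointing down, gripper open.
Joint ranges: [-150.9, 150.9], [-52.94, 120.26], [3.33, 152.33], [-74.26, 254.26], [0, 154.13], [-172.89, 172.89]. Speed limits (degrees/s): [127.2, 127.2, 159.86, 180, 180, 180].

## Interface

Orientations are given as a 3x3 rotation matrix whose columns are the frame's x, y, z axes.
In Python, from station import telemetry, vision, job, ctrl gives the robot as it stands. The module is installed in compiled form; this text tells all that it offers.
- The arm moves only by the tool apply_moves, never from a script. Its argument "rows" is one flat list of numbers, 7 for each row, row after row: the shift along the tool's x, y, z normalised to -1 to 1, where 1 is 25 mm, then the turn, a rotation vector about the tool's x, y, z normalised to -1 to 1, where 1 is 0.08 rad, then the gripper's target within -1 to 1 (shut at 1, half-way at 0, fully open at -1). A call has 1 to 12 rows; each row shifts and turns the commanded pose from where the row before left it, along the tool's axes as they then stand; what a row does not reach is not made up. A row lasts 1/12 s, in which the tool goes at most 41.7 mm and 7.16 degrees, less where a joint would pass 70% of its speed; a pose out of reach is approached as far as the arm can. A call with a number of a shift or a turn outside -1 to 1 is refused whole. A call with a gripper value outside its range is refused whole. The fingers move at their own pace and stop on an object; "grip_force" is the grip in N (left out, the last holds). Time passes only in rows, so rows that do not move let the fingers close. It gives the time, the measured TCP pose, the force and the opening at its end, in the units of the state.
- telemetry.sense(): the state, without advancing time (a new reading comes with each control period).
- vision.get_image(name): name is "side" or "top" or "wrist"; returns the picture (420x560x3 uint8, blue, green, red); there is no depth.
- vision.camera_model(name): a dict with "fov_y" (degrees; the focal length in pixels is half the picture's height over the tangent of half this angle, whatever the lens; pixels are square), "cx", "cy" (the principal point, pixels), "k1" (the pictures are not rectified: a ray, as slopes to the right and down, at radius r is drawn at 1 + k1 r^2 times it, then the intrinsics apply), "xyz" and "attitude" of the camera in the world; the wrist camera has in their place "mount" (4x4, takes a point from camera to tool coordinates, whose origin is the TCP and whose axes are the tool frame's). Camera axes: x right, y down, z forward; pixel columns grow to the right and rows downward; lengths in m; the calibration is good to about 2 mm. A picture is of the moment at which its call begins: read the wrist's pose just before it. camera_model takes no time and is no camera call.
- job.finish_job(): hands the job in, once; it reports no verdict.
The state is a dict: "time_s": time; "joints": joint angles; "dq": joint speeds; "effort": joint torques, N m; "eef_pos": TCP position; "tool_rot": TCP orientation; "wrist_force": force on the tool from outside, world axes, zero at the start; "torque": the same for the moment, N m; "grip_width": finger opening in m.
Only numpy, scipy, OpenCV 4.12 (cv2) and the standard library are available. Lean on these libraries where they do the work, as an engineer would, in place of code of your own. Each camera call takes 0.05 s, during which the arm holds its last target.

## Task

The contact grill is cold and about to be scraped. First pull its grease tray out of the side of the base to the stop so that it can catch the scrapings, then lift the upper plate by its handle and hold it half open, at 45 degrees, so that I have both hands free to scrape the plates; do not swing it past 60 degrees, or the fat runs back into the hinge, do not let it fall shut, and leave everything else where it stands. Finish while still holding the plate there with the gripper: it has no stay and drops as soon as you let go.

Things in the scene. Friction and masses are not known exactly. Their poses are not given: they have to be found in the camera images.
- grill: contact grill's base, 220 (x) x 280 (y) x 58 mm, black, steel rim, ribbed lower plate; stands fixed. Shut, the grill is 101 mm high; the upper plate with its arms is 258 mm wide. Origin: centre of the underside, on the worktop. Its own -x is the front (dial, handle), turned to the robot; hinge at the back (+x); the grease tray comes out of its -y side (right-hand side seen from the front)
- grill_tray (a joint): how far the grease tray is pulled out, m: 0 = fully in, 0.075 = against its stop; it slides along the grill's own -y, level, with 1 to 2 N of friction, and stays where it is left
- tray_pull (a point): middle of the straight bar of the tray's pull, a D of 10 mm round steel rod: the bar runs 72 mm along the grill's x, level, 27.5 mm above the worktop, 45 mm out from the tray's front panel (37 mm clear gap between them), open above and below. With the tray fully in (it may stand a little out) it lies at (-0.020, -0.188, 0.0275) m in the grill's frame
- lid_angle (a joint): angle of the upper plate about its hinge at the back, rad: 0 = shut on the lower plate, 0.785 = 45 degrees, end of the swing 1.83. It weighs 0.6 to 1 kg with its handle, 3 to 6 N at the handle, and falls shut when let go below about 80 degrees
- lid_hinge (a point): middle of the hinge axis of the upper plate, 64 mm above the worktop, at (0.110, 0, 0.064) m in the grill's frame; the axis runs along the grill's y and is level
- handle_grip (a point): middle of the upper plate's round handle bar: black, 22 mm thick, 200 mm long along the grill's y, 37 mm clear of the plate's front edge, a flat steel arm at each end. Shut, it lies at (-0.152, 0, 0.084) m in the grill's frame, 0.263 m from the hinge axis and 4.4 degrees above its level; at 45 degrees it is 0.263 m above the worktop. The bar can turn between the gripper's pads
- grill_lid: the upper plate: steel cover, ribbed underside, side arms and handle bar in one; origin on the hinge axis at its middle, its -x runs forward along the plate, so it turns with it
- board: bystander: wooden chopping board 210 x 300 x 22 mm to the left; origin centre of its underside
- spoon: bystander: wooden spoon, 316 mm long, lying on the board
- espresso_cup: bystander: small green cup, 65 mm across, 52 mm high, left of the grill in front of the coffee machine; origin at its underside

How it is judged (in metres and radians):
On the way, in this order (a step that is already met when the one before it is completed fails the run):
1. the grease tray is pulled out to its stop (at least 70 of 75 mm) while the upper plate is still shut (under 6 degrees) (value of joint grill_tray above 0.07 m and value of joint lid_angle below 0.105 rad), for 0.2 s.
2. the upper plate is held by its handle at 45 degrees, give or take 6 (value of joint lid_angle between 0.68 and 0.89 rad and contact force between grill_lid and the fingers above 1.5 N), for 0.3 s.
At the end, for the whole second after the job is handed in: the upper plate is held still by the fingers on its handle at 45 degrees, give or take 6 degrees (0.105 rad), and the grease tray is still out at its stop (at least 70 of its 75 mm) (all of step 2 and velocity of joint lid_angle between -0.06 and 0.06 rad/s and value of joint grill_tray above 0.07 m); the arm keeps its last pose, push and grip.
It fails at once if the upper plate is swung past 60 degrees (value of joint lid_angle above 1.047 rad).
It fails at once if the upper plate falls shut (closing faster than 1.5 rad/s) (velocity of joint lid_angle below -1.5 rad/s).
It fails at once if a bystander (board, spoon, cup) is moved more than 30 mm (distance of any of board, spoon, espresso_cup from where it was at the start of the episode above 0.03 m).
It also fails if it takes over 51 s, if anything falls off the work surface, if the arm or the gripper's body presses on something with over 40 N, if the wrist force passes 120 N, or if a joint passes its speed limit or range.

## Working session

There is one attempt and no reset: what is moved stays moved. The work goes in short steps, Python scripts to look and compute and a tool call to move; the robot and the scene stay as the last step left them, time stands still between calls to the robot, and variables do not carry over. Pictures are saved under pics/ and viewed, and the job is handed in when it is done.

Besides the shell and the picture viewer there is one more tool, called by a JSON object that holds its "op" and its "data". apply_moves: Moves the arm, as the interface text tells. Scaled input: -1 to 1 covers 25 mm each way for a shift and 0.08 rad each way for a turn. Its arguments: {"type":"object","properties":{"rows":{"type":"array","items":{"type":"number","minimum":-1,"maximum":1}},"grip_force":{"type":"number"}},"required":["rows"]}

```bash
mkdir -p pics; ls; python3 - <<'E'
from station import telemetry, vision, job, ctrl
import cv2,json
s=telemetry.sense();print(s)
for n in("side","top","wrist"):
    im=vision.get_image(n);cv2.imwrite(f"pics/{n}0.png",im)
    print(n,vision.camera_model(n))
print(ctrl.grip_point_offset)
E
```

```text
pics
{'time_s': 0.0, 'joints': array([-7.50238774e+01,  2.02609759e+01,  9.36288653e+01,  1.20479688e-03,
        6.61865915e+01, -1.36650145e-01]), 'dq': array([ 0.11075275, -0.05479824,  0.03534689, -0.04696872, -0.04649836,
       -0.03372216]), 'effort': array([ 1.41943994e-03, -5.93839002e+01, -3.34223557e+01,  6.99871033e-02,
        2.34801730e-02, -1.18828348e-04]), 'eef_pos': array([ 0.16283984, -0.60290987,  0.21388173]), 'tool_rot': array([[ 2.60711304e-01, -9.65416754e-01, -3.26143856e-04],
       [-9.65415888e-01, -2.60711507e-01,  1.29366133e-03],
       [-1.33395178e-03, -2.24076718e-05, -9.99999110e-01]]), 'wrist_force': array([-0.02563889, -0.43700512, -0.11208603]), 'torque': array([-0.04057933, -0.00385362, -0.02361009]), 'grip_width': 0.09208719212001268}
side {'fov_y': 51.495652429006284, 'cx': 272.5534260000694, 'cy': 206.161335497713, 'k1': -0.007211331443289278, 'xyz': array([ 0.36637477, -0.74286066,  0.80500356]), 'attitude': array([[ 0.96797612, -0.17227806,  0.18259928],
       [-0.2508415 , -0.63465839,  0.73094957],
       [-0.0100384 , -0.75334521, -0.65754865]])}
top {'fov_y': 56.60684685324358, 'cx': 275.5390727224686, 'cy': 212.1724342910775, 'k1': -0.0024307908445299763, 'xyz': array([0.32659061, 0.03947944, 1.21003304]), 'attitude': array([[ 0.05077612, -0.97641418,  0.20985029],
       [-0.99870904, -0.04994315,  0.00927024],
       [ 0.00142899, -0.21005009, -0.97768958]])}
wrist {'fov_y': 64.01260655488716, 'cx': 280.8760817827396, 'cy': 210.65964746522087, 'k1': -0.0618616814694605, 'mount': array([[ 9.99999773e-01, -2.19644165e-04, -6.36345003e-04,
         4.36337516e-04],
       [ 3.64098359e-04,  9.71552220e-01,  2.36825149e-01,
        -6.67879699e-02],
       [ 5.66225139e-04, -2.36825327e-01,  9.71552080e-01,
        -1.69718898e-01],
       [ 0.00000000e+00,  0.00000000e+00,  0.00000000e+00,
         1.00000000e+00]])}
0.0187
```

View pics/side0.png

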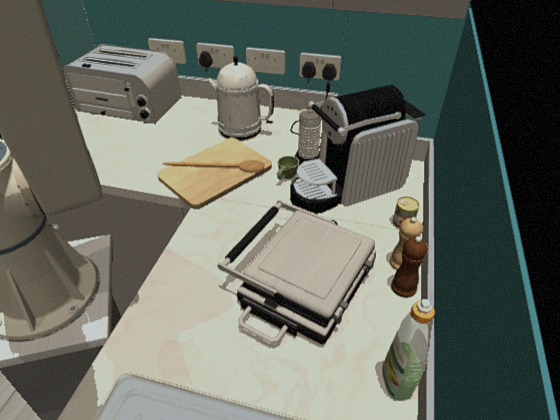

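View pics/top0.png

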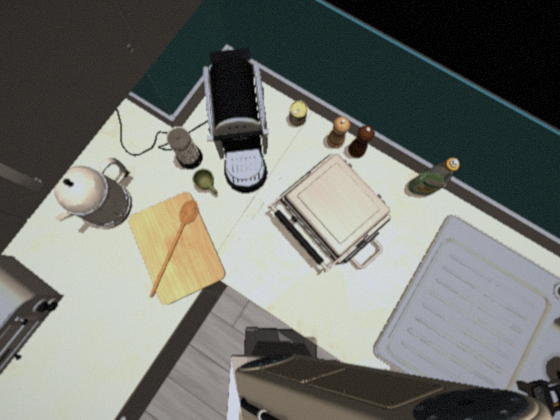

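View pics/wrist0.png

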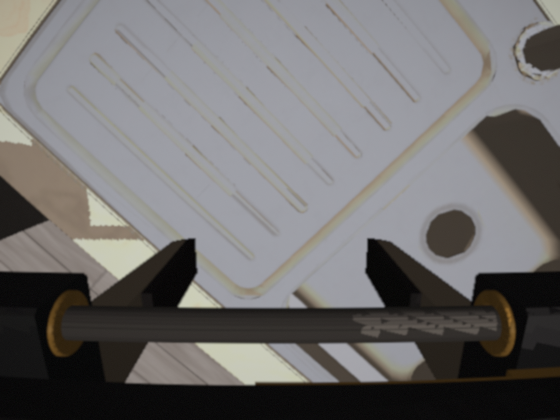

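The side view shows the grill around (300,265), its black handle from (230,260) to (278,212), and the tray pull at (265,328). In the top view the handle runs (278,212) to (322,263) and the pull is near (372,255). I'll zoom in.

```bash
python3 - <<'E'
import cv2
a=cv2.imread("pics/side0.png")[195:350,210:385];cv2.imwrite("pics/sz.png",cv2.resize(a,None,fx=3.8,fy=3.8,interpolation=cv2.INTER_CUBIC))
a=cv2.imread("pics/top0.png")[145:280,260:400];cv2.imwrite("pics/tz.png",cv2.resize(a,None,fx=4.4,fy=4.4,interpolation=cv2.INTER_CUBIC))
E
```

```text
(no output)
```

View pics/sz.png

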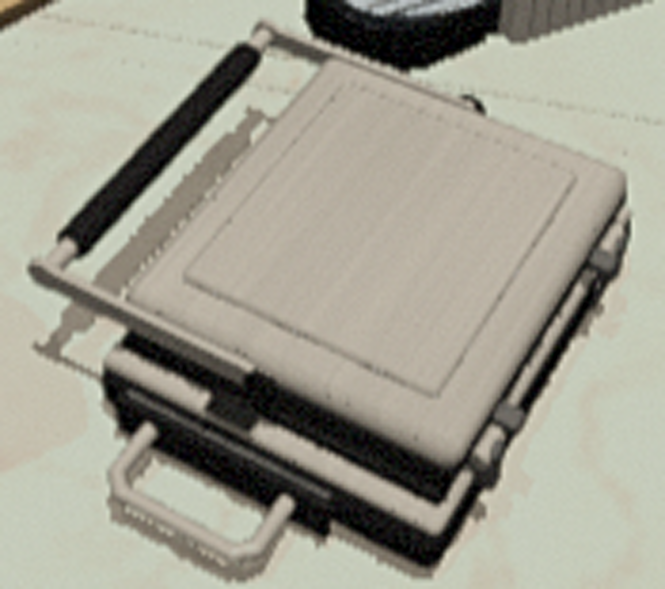

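View pics/tz.png

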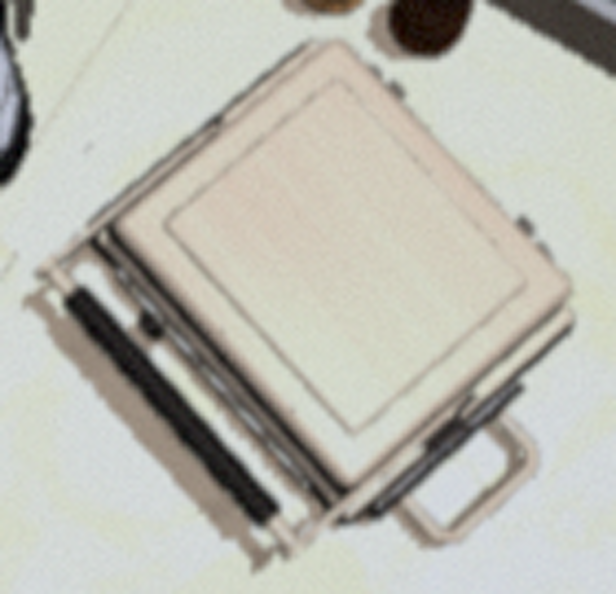

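```bash
cat > h.py <<'E'
import numpy as np,cv2
from station import telemetry, vision, job, ctrl
def ray(n,uv,pose=None):
    m=vision.camera_model(n);f=210/np.tan(np.radians(m["fov_y"]/2))
    d=np.array([(uv[0]-m["cx"])/f,(uv[1]-m["cy"])/f]);p=d.copy()
    for _ in range(30): p=d/(1+m["k1"]*(p@p))
    v=np.array([p[0],p[1],1.])
    if n=="wrist":
        T=np.eye(4);T[:3,:3]=pose[1];T[:3,3]=pose[0];M=T@m["mount"];o=M[:3,3];R=M[:3,:3]
    else: o=m["xyz"];R=m["attitude"]
    v=R@v;return o,v/np.linalg.norm(v)
def onz(n,uv,z,pose=None):
    o,v=ray(n,uv,pose);return o+v*(z-o[2])/v[2]
def tri(rs):
    A=sum(np.eye(3)-np.outer(v,v) for o,v in rs);b=sum((np.eye(3)-np.outer(v,v))@o for o,v in rs)
    p=np.linalg.solve(A,b);return p,[np.linalg.norm((np.eye(3)-np.outer(v,v))@(p-o)) for o,v in rs]
E
python3 - <<'E'
from h import *
S=lambda u,v:((u+.5)/3.8-.5+210,(v+.5)/3.8-.5+195)
T=lambda u,v:((u+.5)/4.4-.5+260,(v+.5)/4.4-.5+145)
for nm,a,b,z in (("hL",(248,52),(76,296),.084),("hR",(76,244),(266,514),.084),("pF",(122,495),(433,533),.0275),("pB",(240,553),(526,468),.0275)):
    r=[ray("side",S(*a)),ray("top",T(*b))]
    print(nm,tri(r),onz("side",S(*a),z),onz("top",T(*b),z))
E
```

```text
hL (array([0.5691108 , 0.0461905 , 0.08664348]), [np.float64(0.00032610835985699433), np.float64(0.0003261083598571367)]) [0.57019569 0.04915001 0.084     ] [0.5693477  0.04622548 0.084     ]
hR (array([ 0.43048996, -0.085447  ,  0.08091604]), [np.float64(0.00010381612831177143), np.float64(0.0001038161283118221)]) [ 0.43032067 -0.08823811  0.084     ] [ 0.43010221 -0.08510507  0.084     ]
pF (array([ 0.42916168, -0.21023298,  0.00700454]), [np.float64(0.00074393508850287), np.float64(0.0007439350885029791)]) [ 0.42682211 -0.22395995  0.0275    ] [ 0.42814814 -0.20598467  0.0275    ]
pB (array([ 0.47885078, -0.27151755,  0.02164502]), [np.float64(0.0020464073348022862), np.float64(0.0020464073348022698)]) [ 0.4800621 -0.2749263  0.0275   ] [ 0.47604866 -0.26986906  0.0275    ]
```

{"op": "apply_moves", "data": {"rows": [0,0,0,0,0,-0.9,-1,0,0,0,0,0,-0.9,-1,0,0,0,0,0,-0.9,-1,0,0,0,0,0,-0.9,-1,0,0,0,0,0,-0.9,-1,0,0,0,0,0,-0.9,-1,0,0,0,0,0,-0.9,-1,0,-1,0,0,0,0,-1,0,-1,0,0,0,0,-1,0,-1,0,0,0,0,-1,0,-1,0,0,0,0,-1,0,-1,0,0,0,0,-1]}}

```text
time_s: 1.15
eef_pos: [0.2534, -0.5156, 0.2143]
tool_rot: [[0.694, -0.72, -0.0], [-0.72, -0.694, 0.0], [-0.0, -0.0, -1.0]]
wrist_force: [-0.1, -0.8, -0.7]
grip_width: 0.0919
```

{"op": "apply_moves", "data": {"rows": [-0.18,-1,0.2,0,0,0,-1,-0.18,-1,0.2,0,0,0,-1,-0.18,-1,0.2,0,0,0,-1,-0.18,-1,0.2,0,0,0,-1,-0.18,-1,0.2,0,0,0,-1,-0.18,-1,0.2,0,0,0,-1,-0.18,-1,0.2,0,0,0,-1,-0.18,-1,0.2,0,0,0,-1,-0.18,-1,0.2,0,0,0,-1,-0.18,-1,0.2,0,0,0,-1,-0.18,-1,0.2,0,0,0,-1,-0.18,-1,0.2,0,0,0,-1]}}

```text
time_s: 2.15
eef_pos: [0.4317, -0.2682, 0.1543]
tool_rot: [[0.695, -0.719, -0.0], [-0.719, -0.695, 0.0], [-0.0, 0.0, -1.0]]
wrist_force: [0.7, -1.2, -0.1]
grip_width: 0.0919
```

```bash
python3 - <<'E'
from h import *
import time
s=telemetry.sense();print(s["time_s"],s["eef_pos"],s["tool_rot"])
np.savez("w1.npz",p=s["eef_pos"],R=s["tool_rot"])
cv2.imwrite("pics/wrist1.png",vision.get_image("wrist"))
s=telemetry.sense();print(s["eef_pos"])
E
```

```text
2.15 [ 0.43170026 -0.26818895  0.15427147] [[ 6.94533955e-01 -7.19459910e-01 -1.54234475e-04]
 [-7.19459905e-01 -6.94533971e-01  9.35310016e-05]
 [-1.74412888e-04  4.60050642e-05 -9.99999984e-01]]
[ 0.43319134 -0.26530951  0.15341784]
```

View pics/wrist1.png

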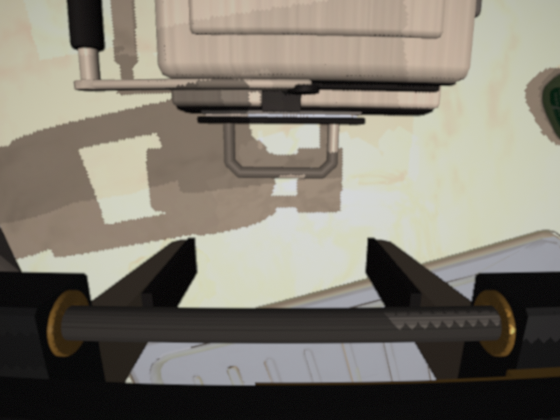

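The wrist view shows the D-pull: its bar runs (228,172) to (337,172), with the tray panel's edge at row 119. It's aligned with the image to within about a degree.

```bash
python3 - <<'E'
from h import *
w=np.load("w1.npz");P=(w["p"],w["R"])
im=cv2.imread("pics/wrist1.png")
cv2.imwrite("pics/wz.png",cv2.resize(im[100:190,190:380],None,fx=4,fy=4,interpolation=cv2.INTER_CUBIC))
g=im.astype(int).sum(2)
for u in (250,265,315): print(u,g[155:190,u])
print(g[155,215:350])
for n,u,v in (("L",228,172),("R",337,172),("mid",282.5,172)):
    q=onz("wrist",(u,v),.0275,P);print(n,q, P[1].T@(q-P[0]))
E
```

```text
250 [369 370 371 371 371 371 369 366 369 367 348 298 248 239 256 281 310 316
 300 274 253 233 250 310 345 351 348 348 350 358 383 403 410 417 417]
265 [372 371 370 370 370 370 370 371 368 367 357 315 262 241 255 280 303 316
 303 280 256 237 256 319 355 363 365 372 390 416 426 426 427 426 425]
315 [367 365 363 362 361 362 362 360 359 361 362 340 289 249 246 267 292 314
 311 289 263 244 240 296 374 413 420 417 420 420 420 422 419 420 419]
[328 329 331 333 334 334 335 328 305 267 253 262 280 299 302 290 266 244
 218 222 279 331 348 354 362 367 368 369 368 368 371 369 369 369 369 369
 370 372 371 372 369 370 370 371 369 369 368 368 370 370 372 369 370 373
 371 372 371 377 387 400 402 418 440 435 428 441 437 429 441 435 424 431
 419 408 419 416 396 385 380 385 389 382 371 369 369 367 369 369 368 370
 370 368 367 367 365 367 365 363 365 367 367 366 367 365 363 366 363 362
 365 364 345 290 233 224 244 265 290 302 295 277 260 248 267 323 353 362
 388 477 577 622 628 628 626 628 627]
L [ 0.42079458 -0.21434035  0.0275    ] [-0.04629417 -0.02955931  0.12677818]
R [ 0.48782025 -0.2838071   0.0275    ] [ 0.05023598 -0.02953457  0.12676135]
mid [ 0.45426382 -0.24910949  0.0275    ] [ 0.00196636 -0.02949074  0.12676977]
```

View pics/wz.png

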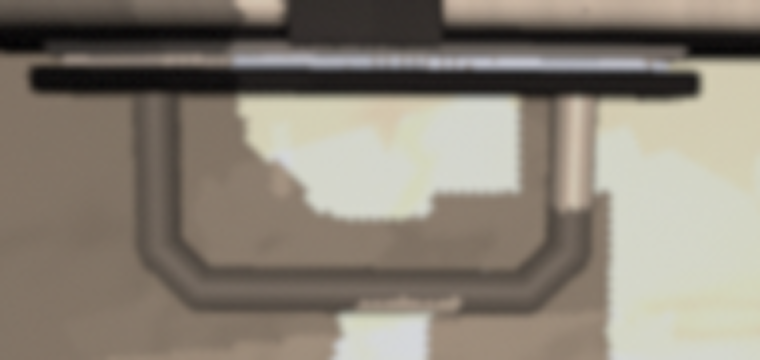

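{"op": "apply_moves", "data": {"rows": [0.06,-0.5,0.5,0,0,0,1,0.06,-0.5,0.5,0,0,0,1,0,-0.5,0.5,0,0,0,1,0,-0.5,0.5,0,0,0,1,0,0,0,0,0,0,1,0,0,0,0,0,0,1,0,0,0,0,0,0,1,0,0,0,0,0,0,1], "grip_force": 20}}

```text
time_s: 2.87
eef_pos: [0.4693, -0.2373, 0.1049]
tool_rot: [[0.694, -0.72, 0.0], [-0.72, -0.694, -0.0], [0.0, -0.0, -1.0]]
wrist_force: [-0.3, 0.1, 0.6]
grip_width: 0.0404
```

```bash
python3 - <<'E'
from h import *
s=telemetry.sense();R=s["tool_rot"];bar=np.array([.4543,-.2491,.0275])
t=bar+np.array([.719,.695,0])*.0235;t[2]=.016
print(s["time_s"],s["eef_pos"],s["grip_width"],R.T@(t-s["eef_pos"])/.025)
E
```

```text
2.8667 [ 0.46925213 -0.23725501  0.10489311] 0.04041882091519775 [-0.07675299 -0.18051879  3.55569523]
```

{"op": "apply_moves", "data": {"rows": [-0.08,-0.18,0,0,0,0,1,0,0,0,0,0,0,1,0,0,0,0,0,0,1,0,0,0,0,0,0,1,0,0,0,0,0,0,1,0,0,0,0,0,0,1,0,0,0,0,0,0,1,0,0,0,0,0,0,1,0,0,0.5,0,0,0,1,0,0,0.5,0,0,0,1,0,0,0,0,0,0,1,0,0,0,0,0,0,1]}}

```text
time_s: 3.87
eef_pos: [0.4707, -0.232, 0.0792]
tool_rot: [[0.695, -0.719, -0.001], [-0.719, -0.695, 0.001], [-0.001, 0.0, -1.0]]
wrist_force: [-0.0, 0.0, -0.2]
grip_width: 0.0004
```

```bash
python3 - <<'E'
from h import *
s=telemetry.sense();R=s["tool_rot"];bar=np.array([.4543,-.2491,.0275])
t=bar+np.array([.719,.695,0])*.0235;t[2]=.016
print(s["time_s"],s["eef_pos"],s["grip_width"],R.T@(t-s["eef_pos"])/.025)
cv2.imwrite("pics/side2.png",cv2.resize(vision.get_image("side")[150:390,150:430],None,fx=2.5,fy=2.5))
cv2.imwrite("pics/wrist2.png",vision.get_image("wrist"))
E
```

```text
3.8667 [ 0.47067567 -0.2319655   0.07923183] 0.0004353034031847853 [0.0411609  0.0061659  2.52921981]
```

View pics/side2.png

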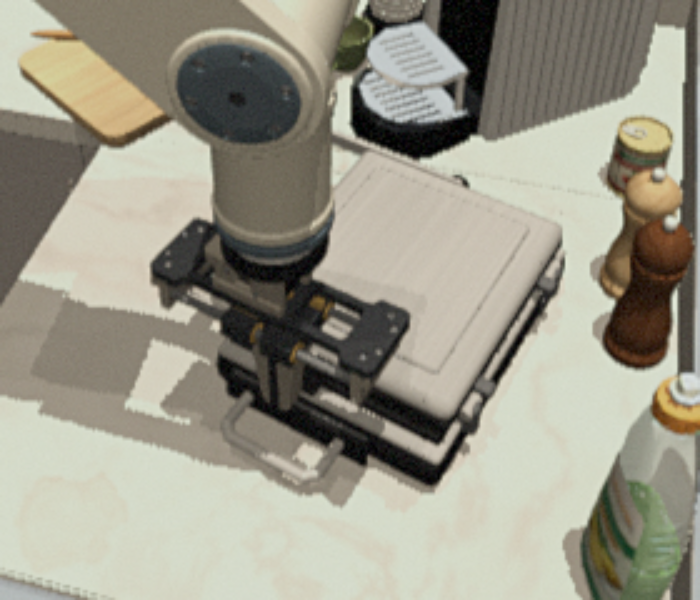

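View pics/wrist2.png

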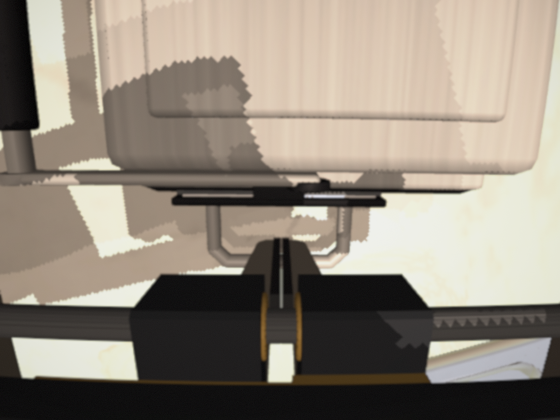

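The fingers are shut and sit centred over the pull's gap, with the tips at (282,240) and the bar behind them at row 258. Next I descend into the gap.

{"op": "apply_moves", "data": {"rows": [0,0,0.4,0,0,0,1,0,0,0.4,0,0,0,1,0,0,0.4,0,0,0,1,0,0,0.4,0,0,0,1,0,0,0.4,0,0,0,1,0,0,0.4,0,0,0,1,0,0,0,0,0,0,1,0,0,0,0,0,0,1]}}

```text
time_s: 4.63
eef_pos: [0.4706, -0.2319, 0.0187]
tool_rot: [[0.695, -0.719, -0.002], [-0.719, -0.695, 0.001], [-0.002, 0.001, -1.0]]
wrist_force: [-1.1, -0.2, -0.1]
grip_width: 0.0004
```

{"op": "apply_moves", "data": {"rows": [0,0.25,0.05,0,0,0,1,0,0.25,0,0,0,0,1,0,0.25,0,0,0,0,1,0,0.25,0,0,0,0,1,0,0.25,0,0,0,0,1,0,0.25,0,0,0,0,1,0,0.25,0,0,0,0,1,0,0.25,0,0,0,0,1,0,0.25,0,0,0,0,1,0,0.25,0,0,0,0,1,0,0.25,0,0,0,0,1,0,0.25,0,0,0,0,1]}}

```text
time_s: 5.63
eef_pos: [0.4167, -0.2847, 0.0184]
tool_rot: [[0.695, -0.719, -0.0], [-0.719, -0.695, 0.0], [-0.0, -0.0, -1.0]]
wrist_force: [1.0, 1.9, 1.4]
grip_width: 0.0004
```

{"op": "apply_moves", "data": {"rows": [0,0.1,0,0,0,0,1,0,0.1,0,0,0,0,1,0,0,0,0,0,0,1]}}

```text
time_s: 5.88
eef_pos: [0.4132, -0.2881, 0.0183]
tool_rot: [[0.694, -0.72, -0.0], [-0.72, -0.694, -0.0], [-0.0, 0.0, -1.0]]
wrist_force: [0.4, -0.7, -0.5]
grip_width: 0.0001
```

{"op": "apply_moves", "data": {"rows": [0,0.1,0,0,0,0,1,0,0.1,0,0,0,0,1,0,0,0,0,0,0,1]}}

```text
time_s: 6.13
eef_pos: [0.4117, -0.2897, 0.0184]
tool_rot: [[0.693, -0.721, 0.003], [-0.721, -0.693, 0.002], [0.0, -0.004, -1.0]]
wrist_force: [11.4, 14.8, -1.2]
grip_width: 0.0003
```

```bash
python3 - <<'E'
from h import *
s=telemetry.sense();print(s["time_s"],s["eef_pos"],s["wrist_force"])
np.savez("w3.npz",p=s["eef_pos"],R=s["tool_rot"])
cv2.imwrite("pics/wrist3.png",vision.get_image("wrist"))
cv2.imwrite("pics/side3.png",cv2.resize(vision.get_image("side")[150:390,150:430],None,fx=2.5,fy=2.5))
E
```

```text
6.1333 [ 0.41172406 -0.2897356   0.01838916] [11.40273293 14.75930224 -1.21404768]
```

View pics/wrist3.png

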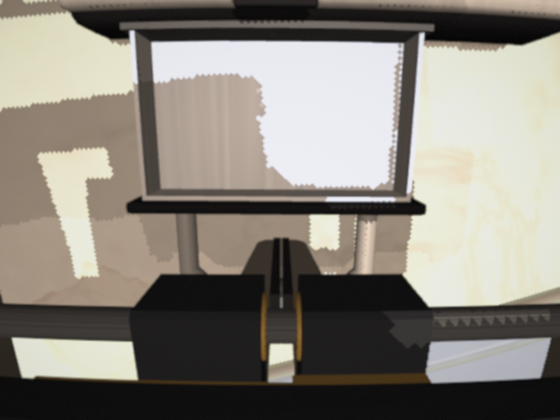

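View pics/side3.png

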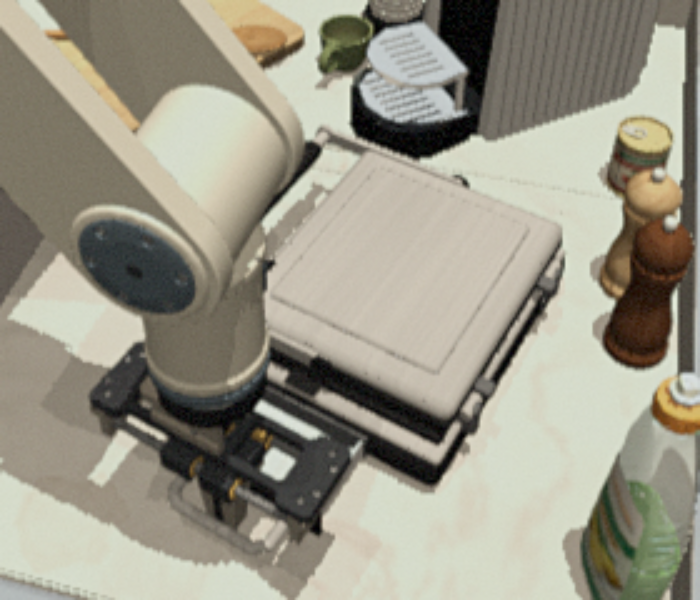

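The tray is against its stop: wrist force is about 19 N, and it travelled about 72 mm past its slightly-out start. I'll back off, rise, and move over the handle.

{"op": "apply_moves", "data": {"rows": [0,-0.25,0,0,0,0,1,0,-0.25,0,0,0,0,1,0,0,-0.5,0,0,0,1,0,0,-1,0,0,0,1,0,0,-1,0,0,0,1,0,0,-1,0,0,0,1,0,0,-1,0,0,0,1,0,0,-1,0,0,0,1,0,0,-1,0,0,0,0.13,-0.5,-0.8,-1,0,0,0,0.13,-0.5,-0.8,0,0,0,0,0.13,-0.5,-0.8,0,0,0,0,0.13]}}

```text
time_s: 7.23
eef_pos: [0.4371, -0.2138, 0.2076]
tool_rot: [[0.694, -0.72, 0.003], [-0.72, -0.694, -0.002], [0.003, -0.001, -1.0]]
wrist_force: [0.5, 0.2, -0.8]
grip_width: 0.0249
```

{"op": "apply_moves", "data": {"rows": [-0.5,-0.8,0,0,0,0,0.13,-0.5,-0.8,0,0,0,0,0.13,-0.5,-0.8,0,0,0,0,0.13,-0.5,-0.8,0,0,0,0,0.13,-0.5,-0.8,0,0,0,0,0.13,-0.5,-0.8,0,0,0,0,0.13,-0.5,-0.8,0,0,0,0,0.13,-0.3,0,0,0,0,0,0.13,0,0,0,0,0,0,0.13,0,0,0,0,0,0,0.13,0,0,0,0,0,0,0.13]}}

```text
time_s: 8.15
eef_pos: [0.4706, -0.0491, 0.2059]
tool_rot: [[0.694, -0.72, -0.0], [-0.72, -0.694, -0.0], [0.0, 0.0, -1.0]]
wrist_force: [-0.8, -0.2, 0.4]
grip_width: 0.0405
```

```bash
python3 - <<'E'
from h import *
s=telemetry.sense();print(s["time_s"],s["eef_pos"],s["tool_rot"],s["grip_width"])
np.savez("w4.npz",p=s["eef_pos"],R=s["tool_rot"])
cv2.imwrite("pics/wrist4.png",vision.get_image("wrist"))
cv2.imwrite("pics/side4.png",vision.get_image("side"))
E
```

```text
8.15 [ 0.47062345 -0.04910529  0.2058667 ] [[ 6.94411750e-01 -7.19577876e-01 -2.23463362e-05]
 [-7.19577806e-01 -6.94411668e-01 -4.65277008e-04]
 [ 3.19285485e-04  3.39173749e-04 -9.99999892e-01]] 0.04046940132264882
```

View pics/wrist4.png

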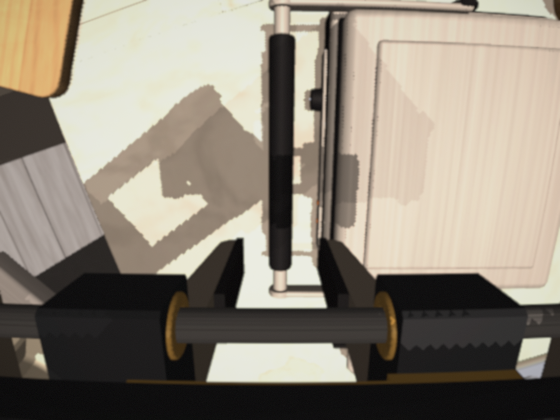

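View pics/side4.png

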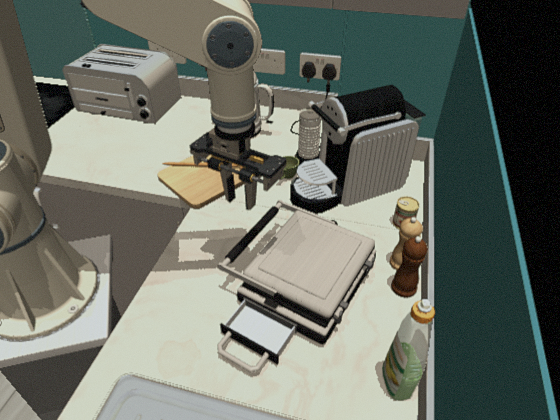

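The tray stays out in the side view. In the wrist view the handle bar runs (282,38) to (280.5,268) and is nearly parallel to the tool's y axis.

```bash
python3 - <<'E'
from h import *
w=np.load("w4.npz");P=(w["p"],w["R"])
g=cv2.imread("pics/wrist4.png").astype(int).sum(2)
c=[]
for v in (45,120,215,260):
    r=np.where(g[v,262:302]<130)[0]+262;c.append((r.min()+r.max())/2)
    q=onz("wrist",(c[-1],v),.084,P);print(v,r.min(),r.max(),q,P[1].T@(q-P[0]))
for v in (35,268.5):
    q=onz("wrist",(281.5,v),.084,P);print(v,q,P[1].T@(q-P[0]))
E
```

```text
45 270 293 [0.5673366  0.04268146 0.084     ] [ 0.00107213 -0.13337178  0.12182182]
120 270 292 [0.52435388 0.00178821 0.084     ] [ 0.0006503  -0.07404561  0.12184181]
215 270 290 [ 0.4643187  -0.05486956  0.084     ] [-0.00026916  0.0084982   0.12186951]
260 270 289 [ 0.4329444  -0.08444157  0.084     ] [-0.00077648  0.0516096   0.12188397]
35 [0.57282704 0.04797932 0.084     ] [ 0.00107253 -0.14100147  0.12181923]
268.5 [ 0.42811497 -0.09168184  0.084     ] [0.00107984 0.06011247 0.12188745]
```

{"op": "apply_moves", "data": {"rows": [0,-0.4,0.1,0,0,0.12,0.13,0,-0.4,0.5,0,0,0,0.13,0,-0.4,0.5,0,0,0,0.13,0,-0.4,0.5,0,0,0,0.13,0,0,0.5,0,0,0,0.13,0,0,0.5,0,0,0,0.13,0,0,0.5,0,0,0,0.13,0,0,0.5,0,0,0,0.13,0,0,0.5,0,0,0,0.13,0,0,0,0,0,0,0.13,0,0,0,0,0,0,0.13]}}

```text
time_s: 9.17
eef_pos: [0.4994, -0.0214, 0.103]
tool_rot: [[0.687, -0.727, -0.001], [-0.727, -0.687, -0.0], [-0.001, 0.001, -1.0]]
wrist_force: [-0.8, 0.9, 0.1]
grip_width: 0.0401
```

```bash
python3 - <<'E'
from h import *
s=telemetry.sense();print(s["time_s"],s["eef_pos"],s["wrist_force"],s["grip_width"])
t=np.array([.4998,-.021,.0655]);print(s["tool_rot"].T@(t-s["eef_pos"])/.025)
cv2.imwrite("pics/wrist5.png",vision.get_image("wrist"))
E
```

```text
9.1667 [ 0.49940405 -0.02138847  0.10302659] [-0.82634314  0.93276301  0.0757361 ] 0.040094573339972135
[ 9.83241027e-04 -2.37263282e-02  1.50103980e+00]
```

View pics/wrist5.png

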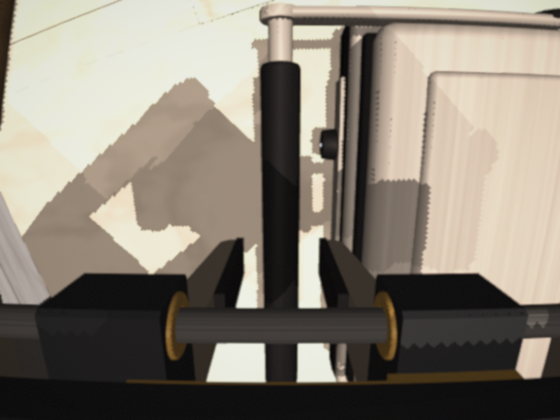

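The bar (columns 262–300) is centred between the fingers, and the inner finger clears the plate. Now I descend and close.

{"op": "apply_moves", "data": {"rows": [0,0,0.3,0,0,0,0.13,0,0,0.3,0,0,0,0.13,0,0,0.3,0,0,0,0.13,0,0,0.3,0,0,0,0.13,0,0,0.3,0,0,0,0.13,0,0,0,0,0,0,0.13,0,0,0,0,0,0,1,0,0,0,0,0,0,1,0,0,0,0,0,0,1,0,0,0,0,0,0,1,0,0,0,0,0,0,1,0,0,0,0,0,0,1], "grip_force": 40}}

```text
time_s: 10.22
eef_pos: [0.4999, -0.0206, 0.0661]
tool_rot: [[0.688, -0.726, 0.0], [-0.726, -0.688, 0.0], [0.0, -0.0, -1.0]]
wrist_force: [-0.9, 1.3, 1.0]
grip_width: 0.0208
```

{"op": "apply_moves", "data": {"rows": [0,0,0,0,0,0,1,0,0,0,0,0,0,1,0,0,0,0,0,0,1]}}

```text
time_s: 10.47
eef_pos: [0.4999, -0.0206, 0.0661]
tool_rot: [[0.688, -0.726, 0.0], [-0.726, -0.688, 0.0], [0.0, -0.0, -1.0]]
wrist_force: [-1.4, 2.9, 3.8]
grip_width: 0.0207
```

The grip holds the bar (20.7 mm). Now I lift along the arc, the first 15 degrees.

{"op": "apply_moves", "data": {"rows": [0.02,0,-0.17,0,0,0,1,0.03,0,-0.17,0,0,0,1,0.05,0,-0.34,0,0,0,1,0.05,0,-0.34,0,0,0,1,0.05,0,-0.34,0,0,0,1,0.09,0,-0.33,0,0,0,1,0.09,0,-0.33,0,0,0,1,0.09,0,-0.33,0,0,0,1,0.09,0,-0.33,0,0,0,1,0,0,0,0,0,0,1]}}

```text
time_s: 11.3
eef_pos: [0.5091, -0.0305, 0.134]
tool_rot: [[0.687, -0.727, -0.001], [-0.727, -0.687, 0.001], [-0.001, -0.0, -1.0]]
wrist_force: [-0.5, 7.2, -3.2]
grip_width: 0.0209
```

```bash
python3 - <<'E'
from h import *
s=telemetry.sense();print(s["time_s"],s["eef_pos"],s["wrist_force"],s["grip_width"])
cv2.imwrite("pics/side6.png",vision.get_image("side"))
E
```

```text
11.3 [ 0.50909461 -0.03045768  0.1339758 ] [-0.49173239  7.21999381 -3.19008979] 0.02085721349185844
```

View pics/side6.png

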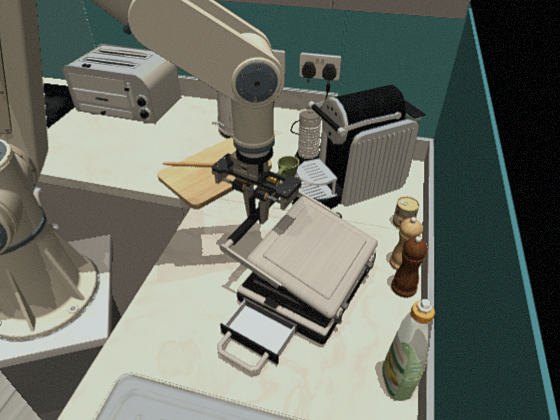

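The lid is rising with the bar and the tray is still out. I'll continue.

{"op": "apply_moves", "data": {"rows": [0.14,0,-0.32,0,0,0,1,0.14,0,-0.32,0,0,0,1,0.14,0,-0.31,0,0,0,1,0.14,0,-0.31,0,0,0,1,0.17,0,-0.3,0,0,0,1,0.17,0,-0.3,0,0,0,1,0.18,0,-0.29,0,0,0,1,0.18,0,-0.29,0,0,0,1,0,0,0,0,0,0,1]}}

```text
time_s: 12.1
eef_pos: [0.5287, -0.0513, 0.1949]
tool_rot: [[0.687, -0.727, -0.005], [-0.727, -0.687, 0.005], [-0.008, 0.0, -1.0]]
wrist_force: [-9.2, 16.5, 6.3]
grip_width: 0.0212
```

```bash
python3 - <<'E'
from h import *
s=telemetry.sense();print(s["time_s"],s["eef_pos"],s["wrist_force"],s["grip_width"])
b=s["eef_pos"]-.0187*s["tool_rot"][:,2];print(np.degrees(np.arcsin((b[2]-.064)/.263))-4.4)
print(s["tool_rot"].T@s["wrist_force"])
E
```

```text
12.1 [ 0.52870474 -0.0512529   0.19486496] [-9.18102073 16.45527262  6.31245949] 0.021181540722709072
30.258646699702048
[-18.31418807  -4.62392167  -6.17447549]
```

{"op": "apply_moves", "data": {"rows": [0.18,0,-0.28,0,0,0,1,0.18,0,-0.27,0,0,0,1,0.18,0,-0.27,0,0,0,1,0.18,0,-0.26,0,0,0,1,0.23,0,-0.25,0,0,0,1,0.24,0,-0.25,0,0,0,1,0.24,0,-0.24,0,0,0,1,0.2,0,-0.2,0,0,0,1,0,0,0,0,0,0,1,0,0,0,0,0,0,1,0,0,0,0,0,0,1]}}

```text
time_s: 13.02
eef_pos: [0.5566, -0.0805, 0.2455]
tool_rot: [[0.687, -0.726, -0.005], [-0.726, -0.687, 0.006], [-0.007, -0.0, -1.0]]
wrist_force: [-10.7, 15.2, 14.1]
grip_width: 0.0212
```

```bash
python3 - <<'E'
from h import *
s=telemetry.sense();print(s["time_s"],s["eef_pos"],s["wrist_force"],s["grip_width"])
b=s["eef_pos"]-.0187*s["tool_rot"][:,2];print(b,np.degrees(np.arcsin((b[2]-.064)/.263))-4.4)
print(s["tool_rot"].T@s["wrist_force"])
# hinge from shut grip
h=np.array([.4999,-.0206])+.262*np.array([.69,-.724])
d=h-b[:2];dx=d@np.array([.69,-.724]);print(dx,np.hypot(dx,b[2]-.064),np.degrees(np.arctan2(b[2]-.064,dx))-4.4)
np.savez("w7.npz",p=s["eef_pos"],R=s["tool_rot"])
cv2.imwrite("pics/wrist7.png",vision.get_image("wrist"))
cv2.imwrite("pics/side7.png",vision.get_image("side"))
E
```

```text
13.0167 [ 0.55656642 -0.0804829   0.24548902] [-10.65476752  15.23734982  14.07968003] 0.021158350337320886
[ 0.55665659 -0.08058776  0.26418851] 45.167720527589154
[-18.49500858  -2.73504678 -13.94246991]
0.17947912534730842 0.2688646434689051 43.72216690006994
```

View pics/side7.png

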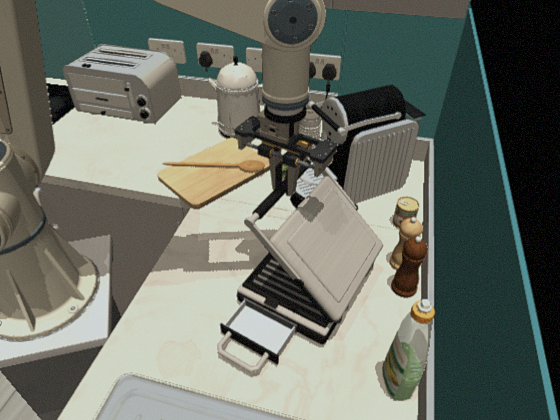

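View pics/wrist7.png

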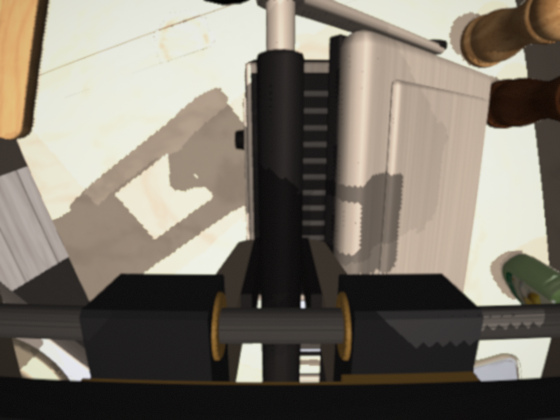

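```bash
python3 - <<'E'
from h import *
im=cv2.imread("pics/side7.png");cv2.imwrite("pics/s7z.png",cv2.resize(im[160:330,220:400],None,fx=4,fy=3.5,interpolation=cv2.INTER_CUBIC))
E
```

```text
(no output)
```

View pics/s7z.png

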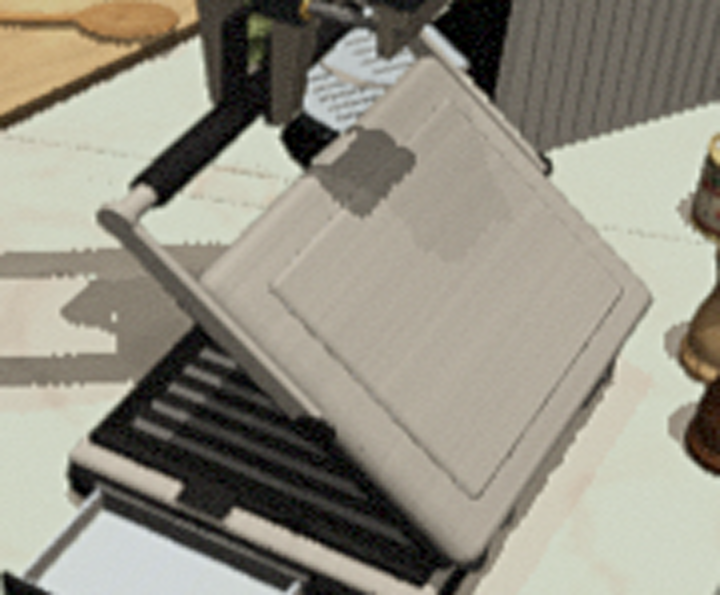

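```bash
python3 - <<'E'
from h import *
y=np.array([.724,.69,0]);x=np.array([.69,-.724,0]);b=np.array([.5566,-.0806,.264])
H=np.array([.4999,-.0206,.064])+.262*x
for L in (.097,.1,.103):
    c=b-L*y;o,v=ray("side",(220+148/4,160+192/3.5));p=o+v*(((c-o)@y)/(v@y))
    dx=(H-p)@x;print(p,dx,np.hypot(dx,p[2]-.064),np.degrees(np.arctan2(p[2]-.064,dx))-4.4)
# tray pull in side0-scale: check pull position
s=telemetry.sense();print(s["time_s"],s["dq"],s["eef_pos"],s["tool_rot"].T@s["wrist_force"])
im=vision.get_image("side");cv2.imwrite("pics/s8z.png",cv2.resize(im[290:380,200:320],None,fx=5,fy=5,interpolation=cv2.INTER_CUBIC))
E
```

```text
[ 0.48501534 -0.14610649  0.25338079] 0.18147603558200193 0.26229494107702633 41.82106595644856
[ 0.48429994 -0.14970487  0.25670704] 0.17936442887870524 0.26326336579189585 42.65376563764207
[ 0.48358455 -0.15330325  0.26003328] 0.17725282217540847 0.26428698221159375 43.480188477335666
13.1167 [ 0.07021699 -0.00939001 -0.00347872  0.05374488 -0.04967338  0.04012166] [ 0.5565247  -0.0804559   0.24540062] [-18.69903404  -2.66917129 -14.45357598]
```

View pics/s8z.png

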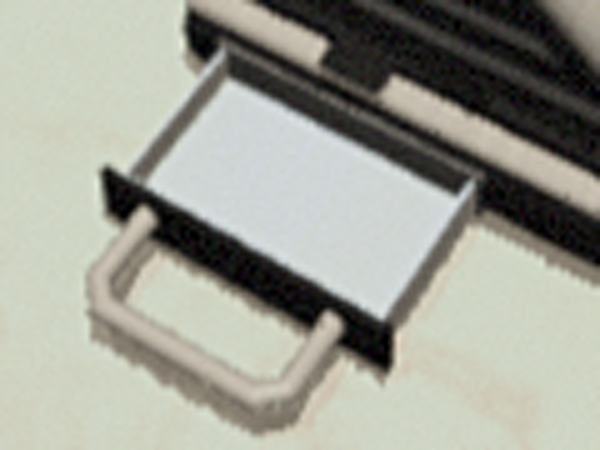

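The angle estimates lie between 42 and 45 degrees. The wrist force is a radial press of about 23 N towards the hinge. I'll ease it off and nudge up about 1 degree.

{"op": "apply_moves", "data": {"rows": [0.02,0,-0.05,0,0,0,1,0.02,0,-0.06,0,0,0,1,0.02,0,-0.06,0,0,0,1,0.01,0,-0.05,0,0,0,1,0,0,0,0,0,0,1,0,0,0,0,0,0,1,0,0,0,0,0,0,1,0,0,0,0,0,0,1]}}

```text
time_s: 13.83
eef_pos: [0.5595, -0.0836, 0.2498]
tool_rot: [[0.687, -0.726, -0.002], [-0.726, -0.687, 0.002], [-0.003, -0.0, -1.0]]
wrist_force: [-0.5, 7.9, -1.3]
grip_width: 0.021
```

```bash
python3 - <<'E'
from h import *
s=telemetry.sense();print(s["time_s"],s["eef_pos"],s["grip_width"],s["tool_rot"].T@s["wrist_force"])
b=s["eef_pos"]-.0187*s["tool_rot"][:,2]
x=np.array([.69,-.724]);h=np.array([.4999,-.0206])+.262*x
dx=(h-b[:2])@x;print(np.degrees(np.arcsin((b[2]-.064)/.263))-4.4,np.degrees(np.arctan2(b[2]-.064,dx))-4.4)
im=vision.get_image("side");cv2.imwrite("pics/s9.png",im)
cv2.imwrite("pics/s9z.png",cv2.resize(im[160:330,220:400],None,fx=4,fy=3.5,interpolation=cv2.INTER_CUBIC))
E
```

```text
13.8333 [ 0.55952671 -0.08361716  0.24979184] 0.0209658296395014 [-6.02409263 -5.07107423  1.27486808]
46.63545566157951 45.00254004747378
```

View pics/s9z.png

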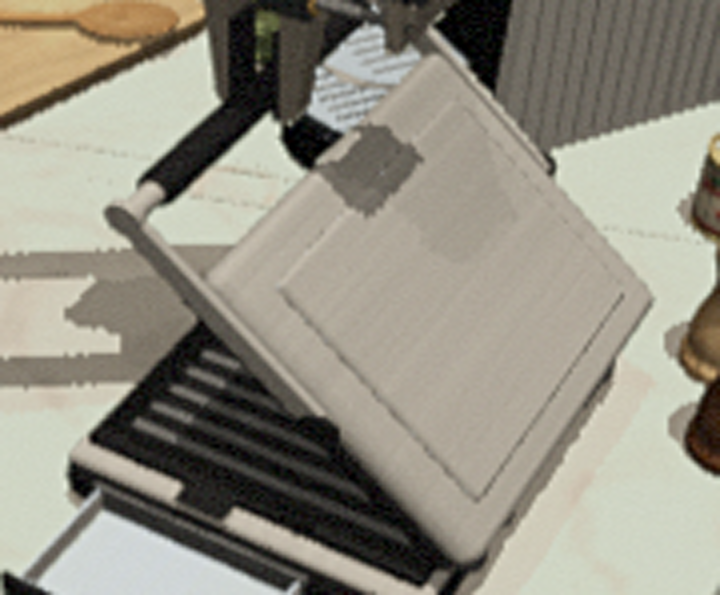

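```bash
python3 - <<'E'
from h import *
y=np.array([.724,.69,0]);x=np.array([.69,-.724,0])
o=np.array([.4999,-.0206,0])+.152*x
for u,v in ((130,318),(180,343),(230,370)):
    p=onz("side",(200+u/5-.4,290+v/5-.4),.0275);d=p-o;print(d@x,d@y)
s=telemetry.sense();print(s["dq"])
E
```

```text
-0.04534535146355619 -0.262711310525058
-0.02239841076028718 -0.26114280577880905
0.0005817486094319966 -0.2602912087776293
[ 0.01955499 -0.01877093  0.05642889 -0.03340047 -0.01805098  0.04897851]
```

```bash
python3 - <<'E'
from h import *
print(job.finish_job())
s=telemetry.sense();print(s["time_s"],s["eef_pos"],s["grip_width"])
E
```

```text
the job is handed in; nothing more can be done
None
the job is handed in; nothing more can be done
```

The grease tray is out against its stop, and the gripper is holding the upper plate by its handle at about 45 degrees. The job is handed in at about 14 s of the 51 s allowed; no verdict was reported.

- **Tray:** I hooked the pull with the closed fingers and drew it out until the wrist force rose to about 19 N at the stop. A later side-view check put it about 73 mm out (give or take 2 mm), while the lid was still down.
- **Plate:** I gripped the handle bar at its middle with 40 N and lifted it along the hinge arc. I then eased off about 23 N of push towards the hinge and nudged it up about 1 degree.
- **Last checks on the plate:** The gripper position gave 45.0 degrees by one calculation and 46.6 by another. An image-based estimate before the final nudge was lower, at 42 to 43.5 degrees. All of these are inside the allowed 39 to 51 degrees.
- **Grip:** The opening reads 21 mm on the 22 mm bar, with about 8 N left on the wrist and the arm at rest.
- **Bystanders:** The arm never came near the board, spoon or cup, and no picture showed them shifted, but I did not measure their positions.

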